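# Shut the tea light tub and click its rim home

## Robot

A 6-joint arm with a two-finger parallel gripper is mounted at the origin on the work surface. World frame = base frame: x ahead of the robot, y to its left, z up, the work surface at z = 0. Lengths are in m, angles in rad, forces in N, time in s.
With the tool pointing down it reaches from about 0.325 to 0.9 m from the base axis. Payload 3.5 kg.
Tool frame: the origin (TCP) lies on the mounting face of the last link; the fingertips stand 173 mm ahead of it and the grasp point (between the pads) lies 155 mm ahead of it; z points along the fingers, y is the direction in which the jaws open and shut (so a half turn about z gives the same grasp; the last joint's range is limited). The gripper opens to 85 mm and grips with 20 to 120 N. Pads are 22 mm wide; open, the fingers measure 114 mm over their backs; the gripper's body (76 mm by 85 mm) begins 54 mm behind the grasp point. The pads swing forward as they close: fully open they stand 13 mm farther back than shut.
Start: joints at [-1.326, 0.276, -0.026, 1.268, 0, 1.467], TCP at [0.213, -0.588, 0.405] pointing down, gripper open.
Joint ranges: [-3.12, 3.12], [-0.85, 1.88], [-1.08, 1.24], [-1.95, 2.15], [-1.57, 1.53], [-3.14, 3.14]. Speed limits (rad/s): [2.57, 2.57, 3.14, 3.14, 3.14, 3.14].

## Interface

Orientations are given as [roll, pitch, yaw] about the fixed x, y, z axes, in that order (R = Rz(yaw) Ry(pitch) Rx(roll)).
In Python, from cell import robot gives the robot as it stands.
- The arm moves only by the tool move_arm, never from a script. Its argument "steps" is a list of rows, each a list of 7 numbers: the shift along the world's x, y, z in m, then the turn, a rotation vector about the world's x, y, z in degrees, then the finger opening in m, from 0 to 0.0854. A call has 1 to 20 rows; each row shifts and turns the pose as measured when the row begins; what a row does not reach is not made up. A row lasts 1/10 s, in which the tool goes at most 50 mm and 8.59 degrees, less where a joint would pass 70% of its speed; a pose out of reach is approached as far as the arm can. A call is refused whole if a number of a shift passes 0.05 or a number of a turn 8.59, either way. A call with a gripper value outside its range is refused whole. The fingers move at their own pace and stop on an object; the grip force is fixed at half the most. Time passes only in rows, so rows that do not move let the fingers close. It gives the time, the measured TCP pose, the force and the opening at its end, in the units of the state.
- robot.read_state(): the state, without advancing time (a new reading comes with each control period).
- robot.read_camera(name): name is "side" or "top"; returns the picture (384x512x3 uint8, red, green, blue); there is no depth.
- robot.camera_model(name): a dict with "fx", "fy", "cx", "cy" (pixels), "R" (3x3) and "t" (3): a world point X has camera coordinates R X + t. Camera axes: x right, y down, z forward; pixel columns grow to the right and rows downward; lengths in m; the calibration is good to about 2 mm. A picture is of the moment at which its call begins. camera_model takes no time and is no camera call.
- robot.hand_in(): hands the job in, once; it reports no verdict.
The state is a dict: "t": time; "joint_pos": joint angles; "joint_velocities": joint speeds; "joint_efforts": joint torques, N m; "eef_pos": TCP position; "tcp_rot": TCP orientation; "contact_force": force on the tool from outside, world axes, zero at the start; "ft_torque": the same for the moment, N m; "finger_gap": opening from 0.0 (shut) to 1.0 (fully open).
Only numpy, scipy, OpenCV 4.12 (cv2) and the standard library are available. Lean on these libraries where they do the work, as an engineer would, in place of code of your own. Each camera call takes 0.05 s, during which the arm holds its last target.

## Task

Shut the tub of tea lights: push its open lid over with your fingers so that it comes down onto the tub, and only then press down on the three raised rim sections of the lid, left, front and right, until each has clicked home flush with the lid. Keep the tub standing on the shelf about where it is, without lifting it, and leave the other things as they stand.

Things in the scene. Friction and masses are not known exactly. Their poses are not given: they have to be found in the camera images.
- tub: loose blue plastic storage tub with tea lights in it, 150 mm deep (its x) by 200 mm wide (its y), 85 mm high, walls 3 mm, about 0.75 kg with its lid; origin under the centre of its floor, z up, x from the front towards the hinge side, y to its left
- lid (a joint): hinge angle of the tub's blue plastic lid, rad: 0 = lying shut on the tub, 1.57 = upright, stop at 1.95 (leaning back). The hinge runs along the tub's y, on its +x (far) rim. The hinge is slightly stiff: near upright the lid stays where it is left; pushed over to the front, below about 1.0 it falls shut by itself. A push of about 1 N on its outer (far) face, high up, moves it; upright its top edge stands about 246 mm above the shelf
- lid_hinge (a point): middle of the lid's hinge line, 79 mm from the tub's centre along its +x, 86 mm above the shelf; turns with the lid: when the lid is shut this frame is parallel to the tub's, and the lid reaches from here along this frame's -x for 160 mm (206 mm wide, in y); outer face towards its +z
- lid_panel (a point): centre of the lid's flat panel on its outer (upper) face, 80 mm from the hinge line; the panel's outer face lies 4 mm from the hinge line in the lid's z, the proud rim sections reach 10 mm
- rim_left (a joint): the left rim section of the lid. 0 = standing proud (as at the start), 0.006 = clicked home, flush with the lid's panel (m, along the lid's normal). It is sprung over-centre: it resists with about 10 N at first, pushes back up if let go before half way (0.003), and snaps home and stays once past half way. Strip 112 mm long by 21 mm wide, plastic of the lid, with a skirt hanging outside, along the tub's +y side
- rim_left_top (a point): centre of the top face of the left rim section, moving with it; the strip's long direction is this frame's x axis and z is its upward normal when the lid is shut. With the lid shut the top is 96 mm above the shelf while proud, 90 mm once clicked home (flush with the panel)
- rim_front (a joint): the front rim section of the lid. 0 = standing proud (as at the start), 0.006 = clicked home, flush with the lid's panel (m, along the lid's normal). It is sprung over-centre: it resists with about 10 N at first, pushes back up if let go before half way (0.003), and snaps home and stays once past half way. Strip 206 mm long by 24 mm wide, along the edge opposite the hinge (the tub's -x side), with a small thumb tab low in the middle of its skirt
- rim_front_top (a point): centre of the top face of the front rim section, moving with it; the strip's long direction is this frame's y axis and z is its upward normal when the lid is shut. With the lid shut the top is 96 mm above the shelf while proud, 90 mm once clicked home (flush with the panel)
- rim_right (a joint): the right rim section of the lid. 0 = standing proud (as at the start), 0.006 = clicked home, flush with the lid's panel (m, along the lid's normal). It is sprung over-centre: it resists with about 10 N at first, pushes back up if let go before half way (0.003), and snaps home and stays once past half way. Strip 112 mm long by 21 mm wide, with a skirt hanging outside, along the tub's -y side
- rim_right_top (a point): centre of the top face of the right rim section, moving with it; the strip's long direction is this frame's x axis and z is its upward normal when the lid is shut. With the lid shut the top is 96 mm above the shelf while proud, 90 mm once clicked home (flush with the panel)
- votive0: bystander: clear glass votive holder, open cup 66 mm across, 62 mm high, origin under its centre
- votive1: bystander: clear glass votive holder, open cup 66 mm across, 62 mm high, origin under its centre
- votive2: bystander: clear glass votive holder, open cup 66 mm across, 62 mm high, origin under its centre
- matchbox: bystander: wooden matchbox, 80 x 50 x 22 mm, its drawer slid part-way out towards its -x; origin under the sleeve's centre
- snuffer: bystander: stainless steel candle snuffer, bell 30 mm across standing on its mouth (origin under the bell), handle 200 mm long sloping down to its -x; 45 mm high
- pump: bystander: red plastic balloon hand pump lying along its x, 325 mm long, 50 mm high, T handle at -x, nozzle at +x; origin under the middle of the barrel
- spool: bystander: spool of paper ribbon lying flat, 72 mm across, 30 mm high, origin under its centre

How it is judged:
By the outcome, as a careful person would: the job done as asked, in the order asked, and still so for the second after the job is handed in, with the robot touching nothing.
It also fails if it takes over 61 s, if anything falls off the work surface, if the arm or the gripper's body presses on something with over 40 N, if the wrist force passes 120 N, or if a joint passes its speed limit or range.

## Working session

There is one attempt and no reset: what is moved stays moved. The work goes in short steps, Python scripts to look and compute and a tool call to move; the robot and the scene stay as the last step left them, time stands still between calls to the robot, and variables do not carry over. Pictures are saved under pics/ and viewed, and the job is handed in when it is done.

Besides the shell and the picture viewer there is one more tool, called after "Request:" as name(argument=value, ...), one argument or row to a line, values as JSON. move_arm: Moves the arm, as the interface text tells. Its arguments: {"type":"object","properties":{"steps":{"type":"array"}},"required":["steps"]}

```bash
ls; mkdir -p pics; python3 - <<'E'
from cell import robot
import cv2
s=robot.read_state();print(s)
for n in("side","top"):
    im=robot.read_camera(n);cv2.imwrite(f"pics/{n}0.png",im[:,:,::-1]);m=robot.camera_model(n);print(n,m)
E
```

```text
pics
{'t': 0.0, 'joint_pos': array([-1.32640417e+00,  2.77151161e-01, -2.79006324e-02,  1.26801114e+00,
       -2.95896418e-05,  1.46743594e+00]), 'joint_velocities': array([ 0.00062291, -0.00097533, -0.00107124,  0.00036795,  0.00016351,
        0.00037874]), 'joint_efforts': array([ 5.88226467e-04, -4.45507658e+01,  2.95203817e+01,  1.63468695e-02,
       -5.19740888e-05, -1.13156307e-05]), 'eef_pos': array([ 0.21290423, -0.58719336,  0.40353869]), 'tcp_rot': array([-3.13933510e+00, -2.04428123e-04,  3.47752349e-01]), 'contact_force': array([-0.35601601,  0.54754304, -0.12923604]), 'ft_torque': array([-0.00034272,  0.01186457,  0.02096602]), 'finger_gap': 0.9951085860077906}
side {'fx': 421.05486900702437, 'fy': 421.05486900702437, 'cx': 254.67364027454587, 'cy': 195.05476516066545, 'R': array([[-0.91512967, -0.40315324, -0.00226738],
       [-0.31342818,  0.71497487, -0.62495896],
       [ 0.25357535, -0.57120783, -0.78065431]]), 't': array([0.48698885, 0.23906143, 1.2272052 ])}
top {'fx': 440.0493008346671, 'fy': 440.0493008346671, 'cx': 260.6684133556577, 'cy': 193.00294792121468, 'R': array([[-1.94488655e-03, -9.99859813e-01,  1.66304742e-02],
       [-9.89685750e-01, -4.57631100e-04, -1.43254692e-01],
       [ 1.43242220e-01, -1.67375574e-02, -9.89546118e-01]]), 't': array([-0.02313248,  0.55717812,  1.20185693])}
```

View pics/side0.png

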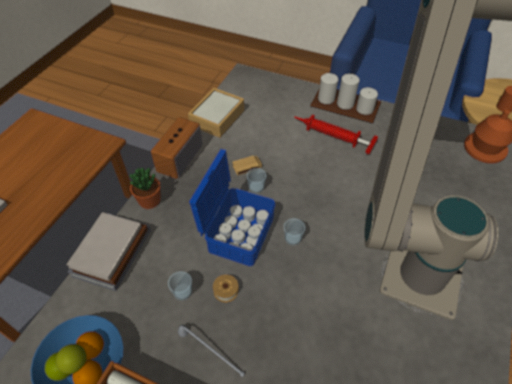

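View pics/top0.png

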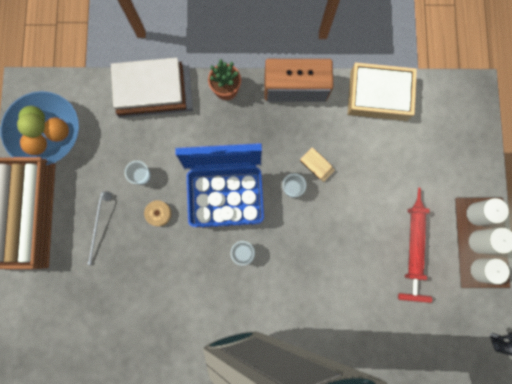

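```bash
python3 - <<'E'
import cv2
a=cv2.imread('pics/side0.png')[80:280,130:400];b=cv2.imread('pics/top0.png')[20:220,180:400]
cv2.imwrite('pics/side0c.png',cv2.resize(a,None,fx=2.9,fy=2.9,interpolation=2));cv2.imwrite('pics/top0c.png',cv2.resize(b,None,fx=3,fy=3,interpolation=2)[:600])
E
```

```text
(no output)
```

View pics/side0c.png

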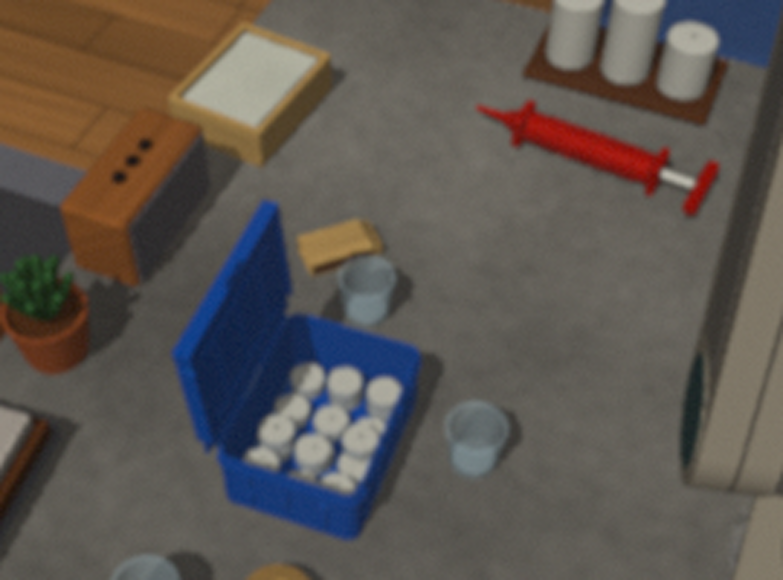

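View pics/top0c.png

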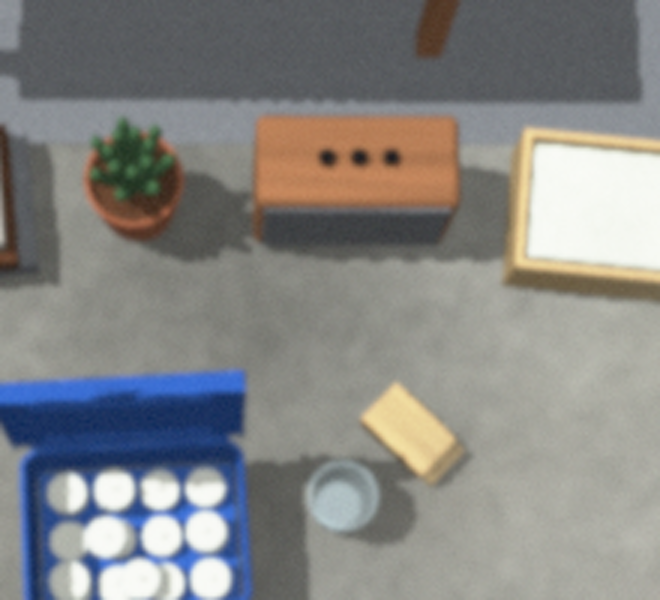

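The side view shows the tub with its lid up (side px ~(195-275, 155-265)). The top view has the tub at ~(178-263, 145-228) and a votive close on its right at (293,185). Next I'll take an enlarged crop around the tub.

```bash
python3 - <<'E'
import cv2
b=cv2.imread('pics/top0.png')[135:240,165:315];a=cv2.imread('pics/side0.png')[140:275,180:310]
b=cv2.resize(b,None,fx=5,fy=5,interpolation=2)
for i in range(0,150,10): cv2.putText(b,str(165+i),(i*5,10),0,.35,(0,255,255),1);cv2.line(b,(i*5,0),(i*5,525),(0,255,255) if 0 else (90,90,90),1)
for i in range(0,105,10): cv2.putText(b,str(135+i),(0,i*5),0,.35,(0,255,255),1);cv2.line(b,(0,i*5),(750,i*5),(90,90,90),1)
cv2.imwrite('pics/t1.png',b)
a=cv2.resize(a,None,fx=4.4,fy=4.4,interpolation=2)
for i in range(0,135,10): 
  k=int(i*4.4);cv2.putText(a,str(180+i),(k,10),0,.35,(0,255,255),1);cv2.line(a,(k,0),(k,600),(90,90,90),1)
  cv2.putText(a,str(140+i),(0,k),0,.35,(0,255,255),1);cv2.line(a,(0,k),(600,k),(90,90,90),1)
cv2.imwrite('pics/s1.png',a)
E
```

```text
(no output)
```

View pics/t1.png

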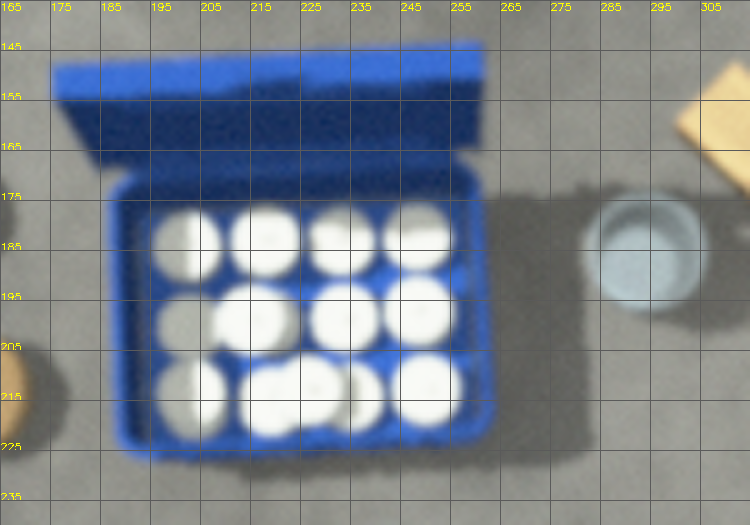

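View pics/s1.png

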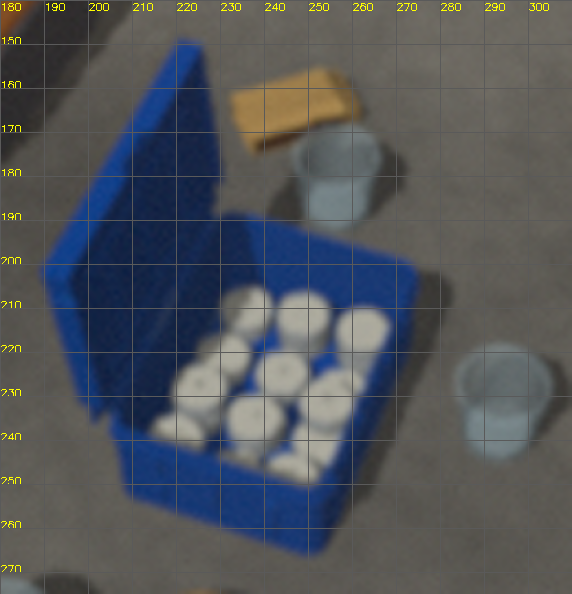

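```bash
cat > h.py <<'E'
import numpy as np
from scipy.optimize import least_squares
from cell import robot
M={n:robot.camera_model(n) for n in("side","top")}
def proj(n,X):
    m=M[n];c=np.asarray(X)@m['R'].T+m['t'];return np.stack([m['fx']*c[...,0]/c[...,2]+m['cx'],m['fy']*c[...,1]/c[...,2]+m['cy']],-1)
def tubpt(p,X): # p=x,y,yaw
    c,s=np.cos(p[2]),np.sin(p[2]);return np.array([p[0]+c*X[0]-s*X[1],p[1]+s*X[0]+c*X[1],X[2]])
def lidpt(p,a,X):
    # rotate about y: -x -> up at a=pi/2
    c,s=np.cos(a),np.sin(a);x=c*X[0]+s*X[2];z=-s*X[0]+c*X[2]
    return tubpt(p,[.079+x,X[1],.086+z])
def ray(n,uv,z):
    m=M[n];d=m['R'].T@np.array([(uv[0]-m['cx'])/m['fx'],(uv[1]-m['cy'])/m['fy'],1]);C=-m['R'].T@m['t'];return C+d*(z-C[2])/d[2]
E
python3 - <<'E'
from h import *
obs=[('top',(-.075,.1,.085),(188.5,227)),('top',(-.075,-.1,.085),(264,222.5)),
('side',(-.075,-.1,.085),(273,199)),('side',(-.075,.1,.085),(253,251)),('side',(.075,.1,.085),(205,236)),]
lobs=[('top',(-.16,.103,.01),(175,148)),('top',(-.16,-.103,.01),(262,143.5)),('side',(-.16,.103,.01),(189,202)),('side',(-.16,-.103,.01),(220,148.5))]
def r(q):
    o=[]
    for n,X,uv in obs:o+=list(proj(n,tubpt(q,X))-uv)
    for n,X,uv in lobs:o+=list(proj(n,lidpt(q[:3],q[3],X))-uv)
    return o
s=least_squares(r,[.6,0,0,1.6],loss='soft_l1');print(s.x,np.round(r(s.x),1))
q=s.x
for n,uv in(('top',(293,183)),('top',(242.5,251)),('top',(137,172)),('side',(257,170)),('side',(294,223))):print(n,uv,ray(n,uv,.062))
for uv in((301,159),(316,150),(335,172),(325,181)):print('match',ray('top',uv,.022))
for uv in((157,213),):print('spool',ray('top',uv,.03))
for n in('side','top'):print('lid panel',n,proj(n,lidpt(q[:3],q[3],(-.08,0,.004))))
for X in((-.16,.103,.01),(-.16,-.103,.01),(-.08,0,.004),(0,0,0)):print(lidpt(q[:3],q[3],X))
E
```

```text
[0.54259415 0.07343198 0.06410136 1.64077544] [ 1.  -1.1 -0.2 -1.4  2.9  0.9  0.5  1.7 -0.3  1.3  0.4 -0.1 -0.2 -0.8
  0.5 -0.3  0.5  0.1]
top (293, 183) [ 0.5822175  -0.11331237  0.062     ]
top (242.5, 251) [0.39464791 0.02653871 0.062     ]
top (137, 172) [0.61283926 0.32043436 0.062     ]
side (257, 170) [ 0.58546915 -0.14066387  0.062     ]
side (294, 223) [0.39685492 0.01193707 0.062     ]
match [ 0.65956304 -0.14110252  0.022     ]
match [ 0.68642456 -0.18526439  0.022     ]
match [ 0.62130685 -0.23905363  0.022     ]
match [ 0.59486629 -0.20944139  0.022     ]
spool [0.50160372 0.26844109 0.03      ]
lid panel side [212.06782123 193.11147302]
lid panel top [221.35244178 157.45221258]
[0.63595357 0.18263663 0.24490917]
[ 0.64914941 -0.02294029  0.24490917]
[0.63099619 0.07910645 0.16552451]
[0.62143191 0.07849252 0.086     ]
```

Request:
move_arm(
  steps=[
    [0,0,0.02,0,0,-8,0],
    [0,0,0.02,0,0,-8,0],
    [0,0,0.02,0,0,0,0],
    [0.037,0.031,0,0,0,0,0],
    [0.037,0.031,0,0,0,0,0],
    [0.037,0.031,0,0,0,0,0],
    [0.037,0.031,0,0,0,0,0],
    [0.037,0.031,0,0,0,0,0],
    [0.037,0.031,0,0,0,0,0],
    [0.037,0.031,0,0,0,0,0],
    [0.037,0.031,0,0,0,0,0],
    [0.037,0.031,0,0,0,0,0],
    [0.037,0.031,0,0,0,0,0],
    [0.037,0.031,0,0,0,0,0],
    [0.037,0.031,0,0,0,0,0],
    [0.037,0.031,0,0,0,0,0],
    [0,0,0,0,0,0,0],
    [0,0,0,0,0,0,0],
  ],
)

```text
t: 1.9
eef_pos: [0.706, -0.1643, 0.4521]
tcp_rot: [-3.127, 0.009, 0.052]
contact_force: [-0.9, 0.1, 0.7]
finger_gap: 0.0
```

Request:
move_arm(
  steps=[
    [0.008,0.04,0,-0.8,0,0,0],
    [0.008,0.04,0,0,-0.5,0,0],
    [0.004,0.04,0,0,0,0,0],
    [0,0.04,0,0,0,0,0],
    [0,0.04,0,0,0,0,0],
    [0,0.04,0,0,0,0,0],
    [0,0,0,0,0,0,0],
  ],
)

```text
t: 2.6
eef_pos: [0.7214, 0.074, 0.4488]
tcp_rot: [3.142, 0.008, 0.038]
contact_force: [-0.5, -1.4, 0.0]
finger_gap: -0.003
```

```bash
python3 - <<'E'
from cell import robot
import cv2,numpy as np
s=robot.read_state();print(s['eef_pos'],s['tcp_rot'],s['contact_force'])
a=robot.read_camera('side');b=robot.read_camera('top')
cv2.imwrite('pics/m2.png',np.hstack([cv2.resize(x[60:280,c:c+220],None,fx=1.8,fy=1.8,interpolation=2) for x,c in((a,130),(b,130))])[:,:,::-1])
E
```

```text
[0.72139858 0.07396172 0.44883645] [3.14158127 0.00797111 0.03763719] [-0.46755766 -1.38325396  0.04446874]
```

View pics/m2.png

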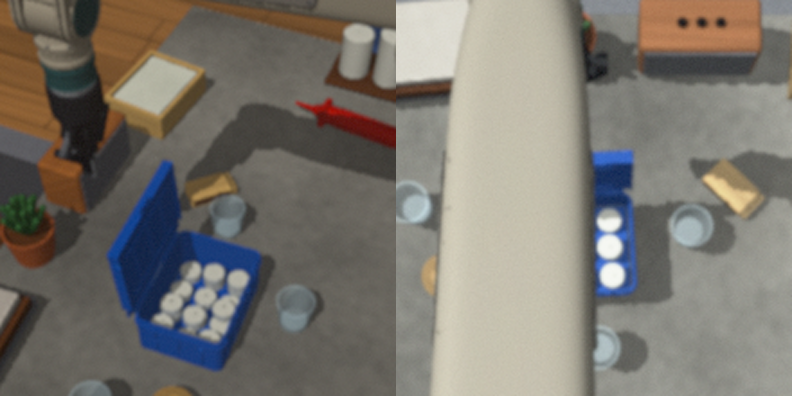

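Request:
move_arm(
  steps=[
    [0,0,-0.03,0,0,0,0],
    [0,0,-0.03,0,0,0,0],
    [0,0,-0.022,0,0,0,0],
    [0,0,0,0,0,0,0],
    [-0.015,0,0,0,0,0,0],
    [-0.015,0,0,0,0,0,0],
    [-0.015,0,0,0,0,0,0],
    [-0.01,0,0,0,0,0,0],
    [-0.01,0,0,0,0,0,0],
    [-0.01,0,0,0,0,0,0],
    [-0.01,0,0,0,0,0,0],
  ],
)

```text
t: 3.8
eef_pos: [0.6349, 0.0516, 0.3724]
tcp_rot: [3.135, -0.004, 0.012]
contact_force: [0.2, 0.3, 0.1]
finger_gap: -0.001
```

```bash
cat > look.py <<'E'
from cell import robot
import cv2,numpy as np,sys
s=robot.read_state();print(s['t'],s['eef_pos'],s['tcp_rot'],s['contact_force'])
a=robot.read_camera('side');b=robot.read_camera('top')
cv2.imwrite('pics/%s_s.png'%sys.argv[1],a[:,:,::-1]);cv2.imwrite('pics/%s_t.png'%sys.argv[1],b[:,:,::-1])
cv2.imwrite('pics/%s.png'%sys.argv[1],np.hstack([cv2.resize(x[r:r+150,c:c+130],None,fx=3,fy=3,interpolation=2) for x,c,r in((a,180,130),(b,165,130))])[:,:,::-1])
E
python3 look.py m3
```

```text
3.8 [0.63493347 0.05164326 0.37235432] [ 3.13469618 -0.00365657  0.01229453] [0.23103231 0.28555021 0.09842051]
```

View pics/m3.png

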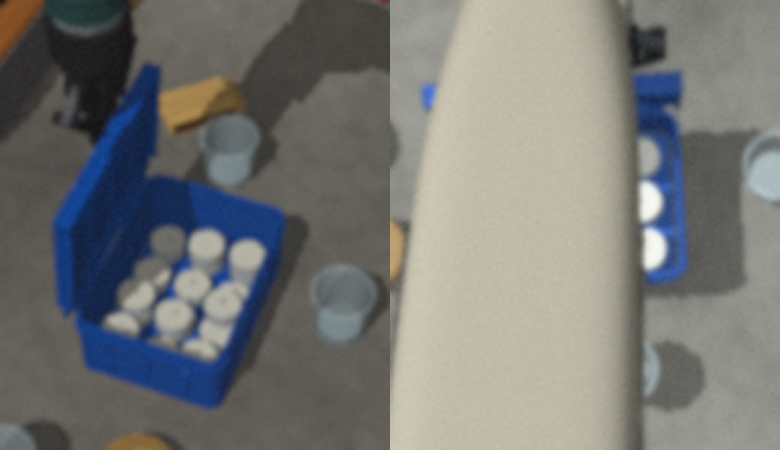

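Request:
move_arm(
  steps=[
    [-0.01,0.008,-0.003,0,0,0,0],
    [-0.01,0.008,-0.003,0,0,0,0],
    [-0.01,0.006,-0.002,0,0,0,0],
    [-0.01,0.004,0,0,0,0,0],
    [-0.01,0.002,0,0,0,0,0],
  ],
)

```text
t: 4.4
eef_pos: [0.5814, 0.0769, 0.3629]
tcp_rot: [3.139, -0.003, 0.023]
contact_force: [0.6, -0.8, -0.5]
finger_gap: 0.002
```

```bash
python3 look.py m4
```

```text
4.4 [0.58144653 0.07693554 0.36294891] [ 3.13884023e+00 -2.62430423e-03  2.29174092e-02] [ 0.61904495 -0.75232331 -0.4828527 ]
```

View pics/m4.png

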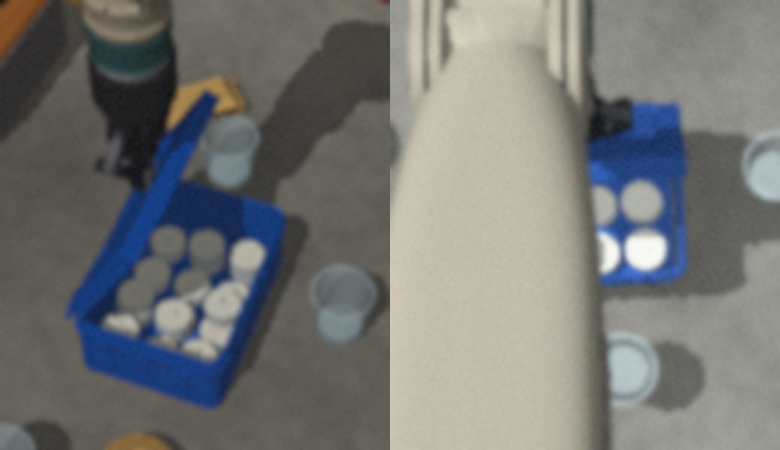

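Request:
move_arm(
  steps=[
    [-0.01,0,0,0,0,0,0],
    [-0.01,0,0,0,0,0,0],
    [-0.01,0,0,0,0,0,0],
    [-0.01,0,0,0,0,0,0],
    [0,0,0,0,0,0,0],
    [0,0,0,0,0,0,0],
  ],
)

```text
t: 5.1
eef_pos: [0.5371, 0.076, 0.3635]
tcp_rot: [3.139, -0.003, 0.022]
contact_force: [-0.2, -1.0, -1.0]
finger_gap: 0.001
```

```bash
python3 look.py m5
```

```text
5.1 [0.53710105 0.07595737 0.36351112] [ 3.13887003e+00 -2.65427509e-03  2.21101941e-02] [-0.22334545 -0.99280944 -0.98347618]
```

View pics/m5.png

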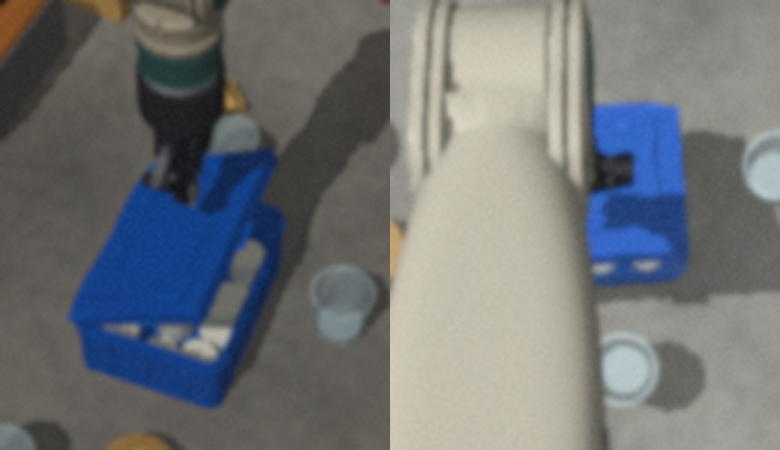

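Lid is falling shut on its own. I'll give it time and move clear.

Request:
move_arm(
  steps=[
    [0,0,0.02,0,0,0,0],
    [0,-0.04,0.02,0,0,0,0],
    [0,-0.05,0.01,0,0,0,0],
    [0,-0.05,0,0,0,0,0],
    [0,-0.05,0,0,0,0,0],
    [0,-0.05,0,0,0,0,0],
    [0,-0.05,0,0,0,0,0],
    [0,0,0,0,0,2,0],
    [0,0,0,0,0,0,0],
    [0,0,0,0,0,0,0],
  ],
)

```text
t: 6.2
eef_pos: [0.5402, -0.2219, 0.416]
tcp_rot: [3.135, -0.009, 0.06]
contact_force: [0.0, 0.2, 0.1]
finger_gap: 0.002
```

```bash
python3 look.py m6
```

```text
6.2 [ 0.54024011 -0.22190255  0.41596453] [ 3.13480372 -0.00935987  0.06048148] [0.0074197  0.19412044 0.1374044 ]
```

View pics/m6.png

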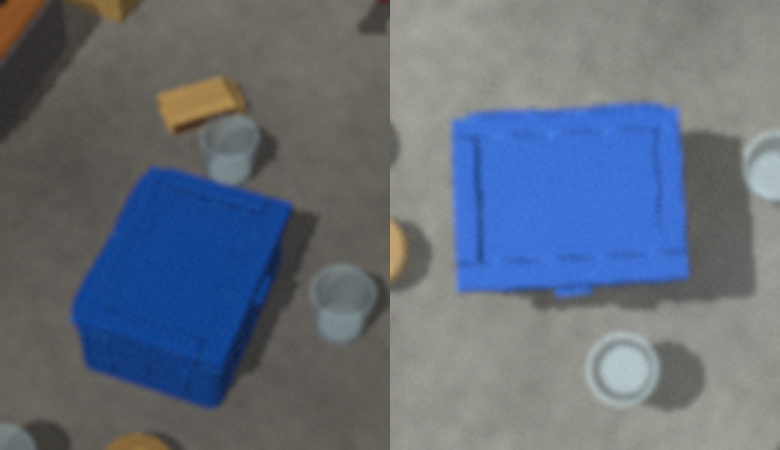

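```bash
python3 - <<'E'
from h import *
obs=[('top',(-.081,.103,.096),(187.7,227.3)),('top',(-.081,-.103,.096),(264.3,222.5)),('top',(.079,.103,.09),(186,170.5)),('top',(.079,-.103,.09),(261,165.7)),
('side',(-.081,-.103,.096),(277,198.3)),('side',(.075,.103,.092),(205,232))]
def r(q):
    o=[]
    for n,X,uv in obs:o+=list(proj(n,tubpt(q,X))-uv)
    return o
q=least_squares(r,[.54,0.07,0.06],loss='soft_l1').x;print(q,np.round(r(q),1))
for k,X in dict(left=(-.005,.0925,.096),front=(-.069,0,.096),right=(-.005,-.0925,.096)).items():
  p=tubpt(q,X);print(k,p,proj('top',p),proj('side',p))
E
python3 - <<'E'
import cv2
b=cv2.imread('pics/m6_t.png')[155:240,175:275];b=cv2.resize(b,None,fx=7,fy=7,interpolation=2)
for i in range(0,100,10): cv2.putText(b,str(175+i),(i*7,10),0,.4,(0,255,255),1);cv2.line(b,(i*7,0),(i*7,8),(0,0,255),1)
for i in range(0,85,10): cv2.putText(b,str(155+i),(0,i*7),0,.4,(0,255,255),1)
cv2.imwrite('pics/m6z.png',b)
E
```

```text
[0.54240409 0.07367261 0.05818779] [-0.1  0.5  0.6  0.8 -0.2 -1.3  0.3 -0.7  1.4 -0.5 -1.1  4.7]
left [0.53203322 0.16572529 0.096     ] [190.47477419 199.26802746] [231.0450053  241.23823882]
front [0.47352087 0.06965992 0.096     ] [226.12997555 221.03541727] [263.33511626 222.53956013]
right [ 0.54279188 -0.01896161  0.096     ] [259.31934391 195.32066547] [253.92609166 193.55989712]
```

View pics/m6z.png

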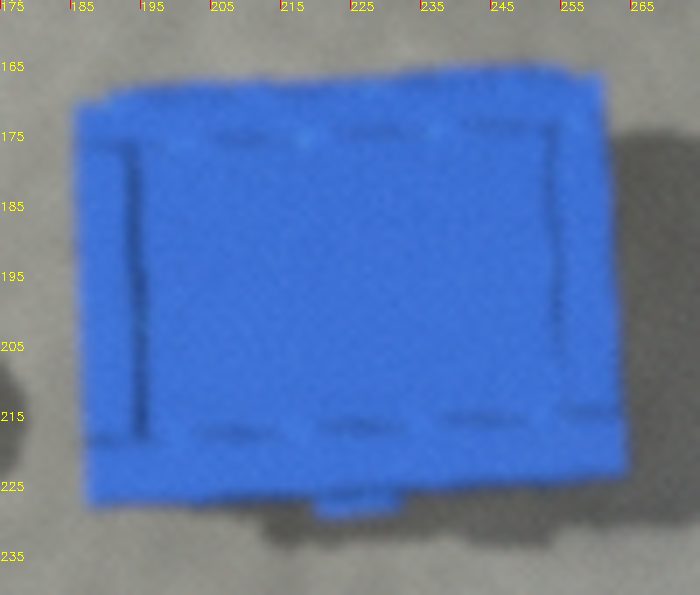

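Request:
move_arm(
  steps=[
    [0.002,0.04,-0.02,0.3,0.3,0,0],
    [0.002,0.04,-0.02,0,0,0,0],
    [0.002,0.04,-0.02,0,0,0,0],
    [0.001,0.04,-0.02,0,0,0,0],
    [0,0.03,-0.02,0,0,0,0],
    [0,0.01,-0.01,0,0,0,0],
    [0,0,-0.01,0,0,0,0],
    [0,0,0,0,0,0,0],
  ],
)

```text
t: 7.1
eef_pos: [0.5463, -0.0078, 0.2946]
tcp_rot: [3.136, -0.011, 0.071]
contact_force: [-0.0, -0.6, 0.8]
finger_gap: -0.001
```

Request:
move_arm(
  steps=[
    [0,-0.012,-0.006,0.3,0.4,0,0],
    [0,0,-0.008,0,0,0,0],
    [0,0,0,0,0,0,0],
    [0,0,0,0,0,0,0],
  ],
)

```text
t: 7.5
eef_pos: [0.5481, -0.0249, 0.2817]
tcp_rot: [3.14, -0.008, 0.065]
contact_force: [0.0, 0.1, -0.3]
finger_gap: -0.001
```

```bash
python3 look.py m7
```

```text
7.5 [ 0.54812335 -0.02485367  0.28174342] [ 3.13985673 -0.00800503  0.06506145] [ 0.01140966  0.06590166 -0.26678982]
```

View pics/m7.png

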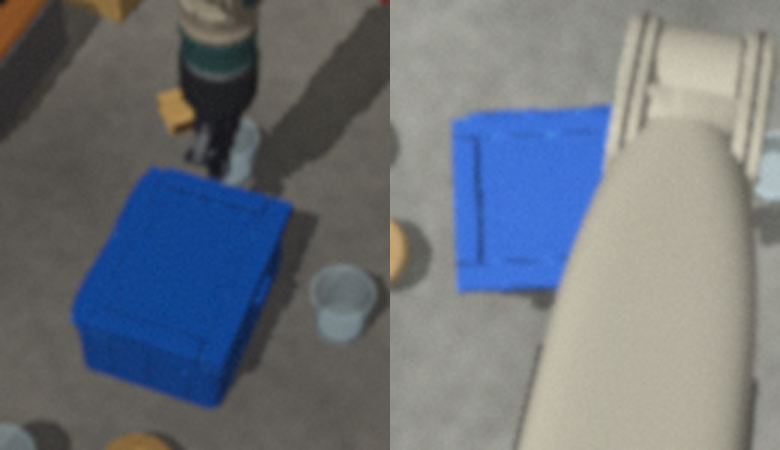

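Request:
move_arm(
  steps=[
    [0,0.003,-0.006,0,0,0,0],
    [0,0,-0.005,0,0,0,0],
    [0,0,-0.004,0,0,0,0],
    [0,0,-0.003,0,0,0,0],
  ],
)

```text
t: 8.0
eef_pos: [0.5488, -0.0214, 0.2642]
tcp_rot: [3.139, -0.011, 0.066]
contact_force: [-0.1, -0.2, -0.8]
finger_gap: 0.001
```

Request:
move_arm(
  steps=[
    [0,0,-0.002,0,0,0,0],
    [0,0,0,0,0,0,0],
  ],
)

```text
t: 8.2
eef_pos: [0.5488, -0.0212, 0.2633]
tcp_rot: [3.138, -0.01, 0.066]
contact_force: [-1.1, 0.3, 3.0]
finger_gap: -0.001
```

```bash
python3 look.py m8
```

```text
8.2 [ 0.54878801 -0.02119305  0.26334127] [ 3.13819665 -0.01044237  0.06620051] [-1.077412    0.25147128  3.00440168]
```

View pics/m8.png

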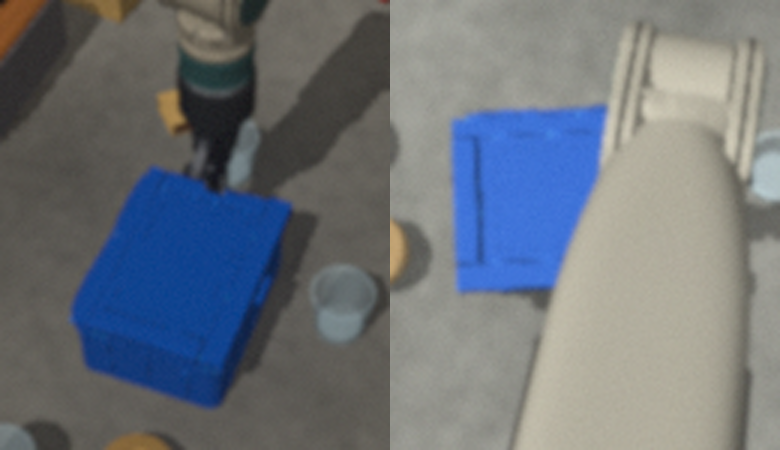

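The seam line along the right rim at side crop (160-265, 180-210) is gone, so it may have snapped home. I'll press a little more to make sure.

Request:
move_arm(
  steps=[
    [0,0,-0.003,0,0,0,0],
    [0,0,-0.003,0,0,0,0],
  ],
)

```text
t: 8.5
eef_pos: [0.549, -0.0212, 0.2625]
tcp_rot: [3.137, -0.011, 0.066]
contact_force: [-9.7, 1.6, 26.4]
finger_gap: 0.001
```

Request:
move_arm(
  steps=[
    [0,0,0.015,0,0.6,0,0],
    [-0.01,0.015,0.015,0.2,0,0,0],
    [-0.02,0.025,0,0,0,0,0],
    [-0.02,0.025,0,0,0,0,0],
    [-0.015,0.015,0,0,0,0,0],
    [-0.005,0.005,0,0,0,0,0],
    [0,0,0,0,0,0,0],
  ],
)

```text
t: 9.2
eef_pos: [0.478, 0.0661, 0.2937]
tcp_rot: [-3.141, -0.006, 0.066]
contact_force: [0.1, 0.0, -0.2]
finger_gap: 0.001
```

Request:
move_arm(
  steps=[
    [-0.006,0.004,-0.008,0,0.3,0,0],
    [0,0,-0.006,0,0,0,0],
    [0,0,0,0,0,0,0],
  ],
)

```text
t: 9.5
eef_pos: [0.4731, 0.0693, 0.2782]
tcp_rot: [-3.141, -0.001, 0.064]
contact_force: [-0.0, -0.3, -0.1]
finger_gap: -0.002
```

```bash
python3 look.py m9
```

```text
9.5 [0.47313124 0.06932601 0.2781961 ] [-3.14148083e+00 -1.49773925e-03  6.42909589e-02] [-0.02611963 -0.31862079 -0.07757248]
```

View pics/m9.png

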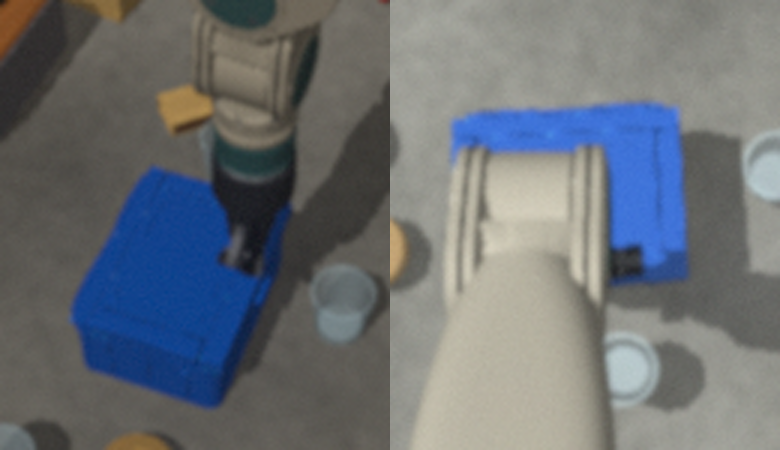

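Request:
move_arm(
  steps=[
    [0,0,-0.005,0,0,0,0],
    [0,0,-0.004,0,0,0,0],
    [0,0,-0.004,0,0,0,0],
    [0,0,-0.003,0,0,0,0],
  ],
)

```text
t: 10.0
eef_pos: [0.4747, 0.0686, 0.2628]
tcp_rot: [-3.141, -0.004, 0.063]
contact_force: [-5.0, -0.4, 13.8]
finger_gap: -0.0
```

Request:
move_arm(
  steps=[
    [0,0,-0.003,0,0,0,0],
    [0,0,-0.002,0,0,0,0],
  ],
)

```text
t: 10.2
eef_pos: [0.475, 0.0686, 0.2626]
tcp_rot: [3.142, -0.003, 0.063]
contact_force: [-7.8, -0.3, 20.4]
finger_gap: -0.001
```

Request:
move_arm(
  steps=[
    [0,0,0.015,0,0,0,0],
    [0.01,0.015,0.015,0,0,0,0],
    [0.016,0.027,0,0,0,0,0],
    [0.016,0.027,0,0,0,0,0],
    [0.012,0.02,0,0,0,0,0],
    [0.005,0.006,0,0,0,0,0],
    [0,0,0,0,0,0,0],
  ],
)

```text
t: 10.9
eef_pos: [0.5396, 0.1285, 0.2942]
tcp_rot: [-3.116, -0.006, 0.113]
contact_force: [0.3, -0.3, -0.9]
finger_gap: -0.001
```

Request:
move_arm(
  steps=[
    [0,0.015,0,-1,0,-2,0],
    [0,0.015,0,-0.4,0.3,-1,0],
    [0,0.008,0,0,0,0,0],
    [0,0,0,0,0,0,0],
  ],
)

```text
t: 11.3
eef_pos: [0.542, 0.1275, 0.2931]
tcp_rot: [-3.115, 0.006, 0.11]
contact_force: [-0.1, 0.3, 0.2]
finger_gap: -0.0
```

```bash
python3 -c "
from cell import robot
s=robot.read_state();print(s)"; python3 look.py m10
```

```text
{'t': 11.3, 'joint_pos': array([ 0.1092741 ,  0.24227172, -0.31954035,  1.01502461,  0.02623582,
        3.14060637]), 'joint_velocities': array([-0.0089558 , -0.00257102, -0.00694507,  0.00354523, -0.0077861 ,
       -0.00082076]), 'joint_efforts': array([ 6.29324955e-02, -3.94615030e+01,  2.64403778e+01,  3.32429283e-02,
        9.97285056e-02, -6.97710357e-05]), 'eef_pos': array([0.54198224, 0.12745727, 0.29305738]), 'tcp_rot': array([-3.1153509 ,  0.00601448,  0.11026006]), 'contact_force': array([-0.12441532,  0.32561953,  0.20662271]), 'ft_torque': array([0.00118633, 0.034515  , 0.02096576]), 'finger_gap': -0.0002304065847245539}
11.3 [0.54198224 0.12745727 0.29305738] [-3.1153509   0.00601448  0.11026006] [-0.12441532  0.32561953  0.20662271]
```

View pics/m10.png

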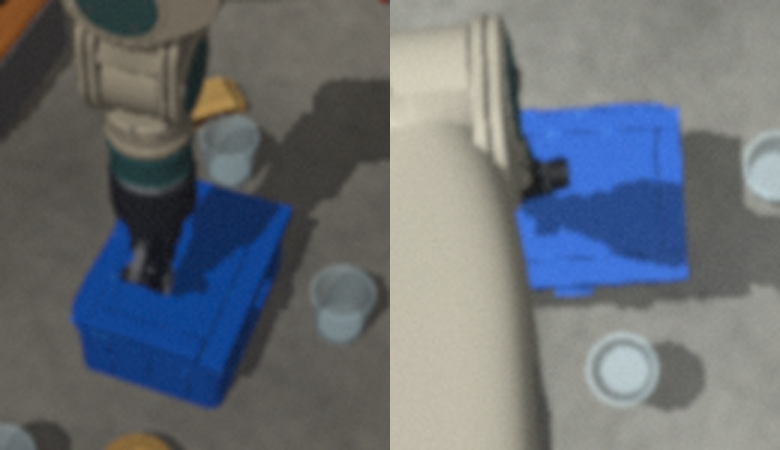

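Joint 6 is at its 3.14 limit, which blocked the move left. I'll turn the tool about a quarter turn the other way; the finger's 22 mm side then also fits across the strip.

Request:
move_arm(
  steps=[
    [0,0,0.02,0,0,8,0],
    [0,0,0,0,0,8,0],
    [0,0,0,0,0,8,0],
    [0,0,0,0,0,8,0],
    [0,0.01,0,0,0,8,0],
    [0,0.01,0,0,0,8,0],
    [0,0.01,0,0,0,8,0],
    [0,0.01,0,0,0,8,0],
    [0,0,0,0,0,8,0],
    [0,0,0,0,0,8,0],
    [0,0,0,0,0,0,0],
  ],
)

```text
t: 12.5
eef_pos: [0.5401, 0.1684, 0.3144]
tcp_rot: [-3.117, 0.007, 1.563]
contact_force: [0.3, -0.9, -0.5]
finger_gap: -0.002
```

Request:
move_arm(
  steps=[
    [-0.002,0,-0.012,0.4,-1.4,0,0],
    [-0.001,0,-0.012,0,0,0,0],
    [0,0,-0.01,0,0,0,0],
    [0,0,0,0,0,0,0],
  ],
)

```text
t: 12.9
eef_pos: [0.5368, 0.1681, 0.2792]
tcp_rot: [3.141, -0.001, 1.554]
contact_force: [-0.2, -0.3, -0.1]
finger_gap: -0.001
```

```bash
python3 look.py m11; python3 -c "
from h import *
print(proj('side',np.array([.536,.166,.1])))"
```

```text
12.9 [0.53683964 0.16812132 0.2791727 ] [ 3.14062302e+00 -6.65957256e-04  1.55356439e+00] [-0.24676298 -0.29681032 -0.12338923]
[229.67329781 240.07178095]
```

View pics/m11.png

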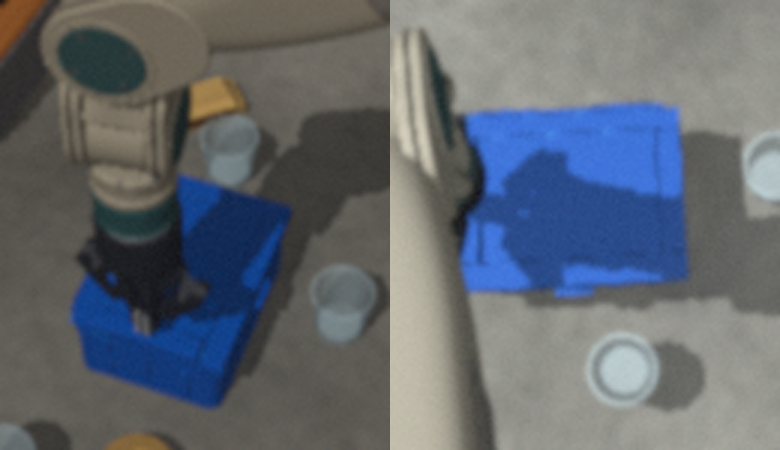

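Tip at side px ~(228,240), over the left strip (expected 229.7,240). Now I'll press it.

Request:
move_arm(
  steps=[
    [0,0,-0.005,0,0,0,0],
    [0,0,-0.004,0,0,0,0],
    [0,0,-0.004,0,0,0,0],
    [0,0,-0.003,0,0,0,0],
    [0,0,-0.003,0,0,0,0],
  ],
)

```text
t: 13.5
eef_pos: [0.5393, 0.1686, 0.2629]
tcp_rot: [3.134, -0.002, 1.553]
contact_force: [-3.6, 0.3, 16.4]
finger_gap: -0.001
```

Request:
move_arm(
  steps=[
    [0,0,-0.002,0,0,0,0],
    [0,0,-0.002,0,0,0,0],
  ],
)

```text
t: 13.7
eef_pos: [0.5394, 0.1686, 0.263]
tcp_rot: [3.134, -0.002, 1.553]
contact_force: [-6.1, -1.3, 15.8]
finger_gap: -0.001
```

Hard stop at the flush height. I'll retreat up and clear to check.

Request:
move_arm(
  steps=[
    [0,0,0.02,0,0,0,0],
    [0,0,0.04,0,0,0,0],
    [0,0,0.04,0,0,0,0],
    [0,-0.04,0.02,0,0,0,0],
    [0,-0.05,0,0,0,0,0],
    [0,-0.05,0,0,0,0,0],
    [0,-0.05,0,0,0,0,0],
    [0,-0.05,0,0,0,0,0],
    [0,-0.05,0,0,0,0,0],
    [0,-0.05,0,0,0,0,0],
    [0,-0.05,0,0,0,0,0],
    [0,0,0,0,0,0,0],
  ],
)

```text
t: 14.9
eef_pos: [0.5373, -0.2267, 0.3873]
tcp_rot: [3.125, 0.002, 1.56]
contact_force: [0.6, 0.5, -0.1]
finger_gap: 0.0
```

```bash
python3 look.py m12; python3 - <<'E'
import cv2,numpy as np
o=[]
for k in('m6','m12'):
  o.append(np.hstack([cv2.resize(cv2.imread(f'pics/{k}_s.png')[180:270,200:282],(390,300),interpolation=2),cv2.resize(cv2.imread(f'pics/{k}_t.png')[160:235,180:272],(390,300),interpolation=2)]))
cv2.imwrite('pics/m12z.png',np.vstack(o))
E
```

```text
14.9 [ 0.5372669  -0.22671804  0.38730022] [3.12472185e+00 2.06505607e-03 1.55953642e+00] [ 0.63790473  0.49594211 -0.1273324 ]
```

View pics/m12z.png

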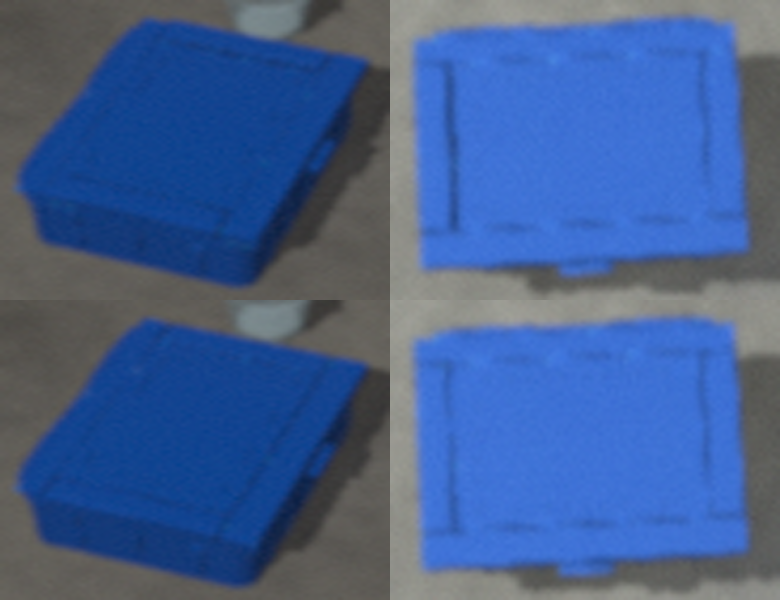

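View pics/m12_s.png

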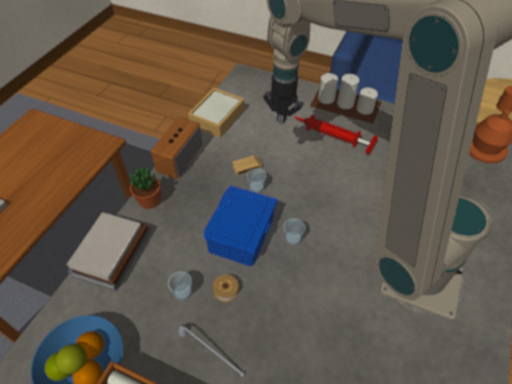

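The before/after crops show all three sections lower: the right strip's raised-edge line is gone, the front seam now shows, the left strip's shadow is thin, and the front corner is about 2 px lower. The votives, spool, matchbox, snuffer and pump are at their original pixels, so I'm handing in.

```bash
python3 -c "
from cell import robot
print(robot.hand_in())"
```

```text
the job is handed in; nothing more can be done
None
```

The tub is shut and handed in at about 15 s of the 61 s allowed. I pushed the lid over from behind with closed fingers until it fell shut. I then pressed the rim sections in the order right, front, left.

**Last checks:**
- **Clicks:** Each press ended on a hard stop with the fingertips at about 0.090 m, the flush height. The end forces were about 26 N (right), 20 N (front) and 16 N (left). Before/after pictures show all three strips lowered and the lid flat.
- **Surroundings:** The tub and the bystanders look unmoved in the pictures. The arm is clear of everything.
- **Not confirmed directly:** The clicks are judged from forces and pictures only, since no joint reading was available.

**Problem on the way:** On the way to the left strip, the last joint reached its range limit and the move stalled. I turned the tool about a quarter turn and went on, with nothing touched.

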